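Load the sauce bottle into the sprung holder

ROBOT

A 6-joint arm with a two-finger parallel gripper is mounted at the origin on the work surface. World frame = base frame: x ahead of the robot, y to its left, z up, the work surface at z = 0. Lengths are in m, angles in degrees, forces in N, time in s.
With the tool pointing down it reaches from about 0.35 to 0.875 m from the base axis. Payload 15.5 kg.
Tool frame: the origin (TCP) lies at the very end of the fingers, on their centre line; the grasp point (between the pads) lies 19 mm behind it; z points along the fingers, y is the direction in which the jaws open and shut (so a half turn about z gives the same grasp; the last joint's range is limited). The gripper opens to 85 mm and grips with 20 to 120 N. Pads are 22 mm wide; open, the fingers measure 114 mm over their backs; the gripper's body (76 mm by 85 mm) begins 54 mm behind the grasp point. The pads swing forward as they close: fully open they stand 13 mm farther back than shut.
Start: joints at [65.69, 28.281, 77.091, -0, 74.628, -5.472], TCP at [0.202, 0.592, 0.231] pointing down, gripper open.
Joint ranges: [-166.48, 166.48], [-47.26, 123.95], [12.59, 153.08], [-70.14, 250.14], [6.76, 159.57], [-176.63, 176.63]. Speed limits (degrees/s): [108.29, 108.29, 147.25, 172.46, 172.46, 172.46].

INTERFACE

Orientations are given as a 3x3 rotation matrix whose columns are the frame's x, y, z axes.
In Python, from station import sensors, viewer, r gives the robot as it stands.
- The arm moves only by the shell command python3 -m pendant 'ROWS' [FORCE]. ROWS is JSON, a list of rows, each an object with "angular": the turn, a rotation vector about the tool's x, y, z in degrees, a list of three; "dp": the shift along the tool's x, y, z in mm, a list of three; "claw": the finger opening in mm, from 0 to 85.4. In form: [{"angular": [wx, wy, wz], "dp": [tx, ty, tz], "claw": claw}, ...]. A call has 1 to 10 rows; each row is the pose to reach, as a shift and turn from the pose commanded when the call began, along the tool's axes at that moment; what a row does not reach only later rows make up. A row lasts 1/8 s, in which the tool goes at most 62.5 mm and 10.7 degrees, less where a joint would pass 70% of its speed; a pose out of reach is approached as far as the arm can. A call with a gripper value outside its range is refused whole. The fingers move at their own pace and stop on an object; FORCE is the grip in N (left out, the last holds). Time passes only in rows, so rows that repeat a pose let the fingers close. It gives the time, the measured TCP pose, the force and the opening at its end, in the units of the state.
- sensors.state(): the state, without advancing time (a new reading comes with each control period).
- viewer.capture(name): name is "scene" or "top" or "wrist"; returns the picture (384x512x3 uint8, red, green, blue); there is no depth.
- viewer.calibration(name): a dict with "fx", "fy", "cx", "cy" (pixels), "R" (3x3) and "t" (3): a world point X has camera coordinates R X + t. Camera axes: x right, y down, z forward; pixel columns grow to the right and rows downward; lengths in m; the calibration is good to about 2 mm. A picture is of the moment at which its call begins: read the wrist's pose just before it. calibration takes no time and is no camera call; for the wrist camera it gives the pose at the moment of the call.
- r.finish_job(): hands the job in, once; it reports no verdict.
Trained networks look in the newest picture that a camera, given by its name, has taken for a name from the list of things; names that differ only in an ending like _2 or _b are one class to them, and where a whole thing is asked for, a point or a joint stands for the part that bears it (a point fixed in the world has none). Each returns a list of dicts, best first, with "conf" (0 to 1); they miss things now and then, are a little off and sometimes report something else, mostly with a low value. They report only what shows in the picture. A call takes as long as a camera call. They do not tell look-alikes from the thing itself.
- viewer.boxes_of(camera, label): "pixel" ([column, row] in pixels, amid what is visible of it).
- viewer.spot_point(camera, label): "pixel" ([column, row] in pixels: a listed point, or the origin of a listed thing).
The state is a dict: "time_s": time; "joint_positions": joint angles; "joint_velocities": joint speeds; "joint_efforts": joint torques, N m; "position": TCP position; "orientation": TCP orientation; "ft_force": force on the tool from outside, world axes, zero at the start; "moment": the same for the moment, N m; "opening": opening from 0.0 (shut) to 1.0 (fully open).
Only numpy, scipy, OpenCV 4.12 (cv2) and the standard library are available. Lean on these libraries where they do the work, as an engineer would, in place of code of your own. Each camera call takes 0.05 s, during which the arm holds its last target.

TASK

Load the red sauce bottle into the blue bottle holder: press its orange spring-loaded pusher back, stand the bottle upright on the holder's floor between the front lip and the pusher, and let the pusher close on it so that it is held against the lip. Leave the yellow sauce bottle standing where it is.

Things in the scene. Friction and masses are not known exactly. Their poses are not given: they have to be found in the camera images.
- red_mid (a point): Centre of the red sauce bottle (loose, upright, 110 mm tall, about 220 g), 55 mm above its underside; z up. Red cylinder 52 mm in diameter up to 92 mm (white band at its top), then a red cap and nozzle to 110 mm. Best gripped about 25 mm above this point, where the nozzle ends 30 mm above the grip and the holder's walls stay clear of the fingers.
- yellow_mid (a point): Centre (half-way up) of the yellow sauce bottle, the same shape and size as the red one; a bystander to be left standing where it is.
- holder: Bottle holder, fixed: open lane with blue walls. Origin on the table at the inner face of the front lip, mid-width; x runs along the lane from lip to pusher (away from the robot within 20 degrees), z up. Floor at z 8 mm. Lip (x -8 to 0 mm) and side rails (inner faces y +-42 mm, 8 mm thick) reach z 36 mm; spring housing x 145 to 225, top z 58 mm. Loaded bottle's axis: x 26 mm, y 0.
- pusher (a joint): Pusher travel along holder x, in m: 0 at rest, 0.075 fully back, 0.032 with the bottle loaded. Upright orange plate 40 mm wide at y 0, z 12 to 105 mm, its face at x = 20 mm + travel. Spring 1.5 N at rest, 3.8 N fully back; when let go it returns at once, about 0.1 m/s. The side of the bottle, carried just over the lip, can press it back; then the bottle is lowered into the gap.
Mind the look-alikes: they are no part of the job. Of the things that look like the part that bears red_mid, take the one that is nearest to the robot's base at the start.

How it is judged (in metres and radians):
At the end, for the whole second after the job is handed in: The red bottle stands upright (within 10 degrees) on the holder's floor (within 8 mm), its axis 16 to 40 mm behind the lip and within 20 mm of the middle of the lane, at rest, with the pusher closed on it (pusher travel 22 to 44 mm) (x of red_mid in the frame of holder between 0.016 and 0.04 m and y of red_mid in the frame of holder between -0.02 and 0.02 m and z of red_mid in the frame of holder between 0.055 and 0.071 m and angle between red_mid's own z axis and vertical below 0.17 rad and value of joint pusher between 0.022 and 0.044 m and linear speed of red below 0.02 m/s); the robot touches nothing.
It fails at once if the yellow bottle is knocked over or shifted by more than 40 mm (angle between yellow_mid's own z axis and vertical above 0.5 rad or distance of yellow_mid from where it was at the start of the episode above 0.04 m).
It also fails if it takes over 38 s, if anything falls off the work surface, if the arm or the gripper's body presses on something with over 40 N, if the wrist force passes 120 N, or if a joint passes its speed limit or range.

## Working session

There is one attempt and no reset: what is moved stays moved. The work goes in short steps, Python scripts to look and compute and a shell command to move; the robot and the scene stay as the last step left them, time stands still between calls to the robot, and variables do not carry over. Pictures are saved under pics/ and viewed, and the job is handed in when it is done.

```bash
ls; mkdir -p pics
python3 - <<'E'
from station import sensors, viewer, r
import cv2
for n in("scene","top"):
    im=viewer.capture(n); cv2.imwrite(f"pics/{n}0.png",im[:,:,::-1])
    for l in("red_mid","yellow_mid","holder","pusher"):
        try: print(n,l,[(d["pixel"],round(d["conf"],2)) for d in viewer.spot_point(n,l)])
        except Exception as e: print(n,l,e)
s=sensors.state();print(s["time_s"],s["position"],s["orientation"],s["opening"])
E
```

```text
pics
scene red_mid [([320.7, 213.4], 0.72), ([293.9, 177.6], 0.68), ([280.7, 203.6], 0.61)]
scene yellow_mid [([361.5, 183.9], 0.7)]
scene holder [([189.8, 217.7], 0.9)]
scene pusher it knows: holder, red_mid, yellow_mid
top red_mid [([198.2, 148.2], 0.94), ([216.4, 216.8], 0.88), ([236.4, 162.9], 0.7)]
top yellow_mid []
top holder [([331.9, 200.3], 0.78)]
top pusher it knows: holder, red_mid, yellow_mid
0.4 [0.20178432 0.59147852 0.23118143] [[-9.46435576e-01  3.22892700e-01 -6.86943412e-05]
 [ 3.22892707e-01  9.46435560e-01 -1.75662148e-04]
 [ 8.29474220e-06 -1.88433808e-04 -9.99999982e-01]] 0.9980434156707221
```

View pics/scene0.png

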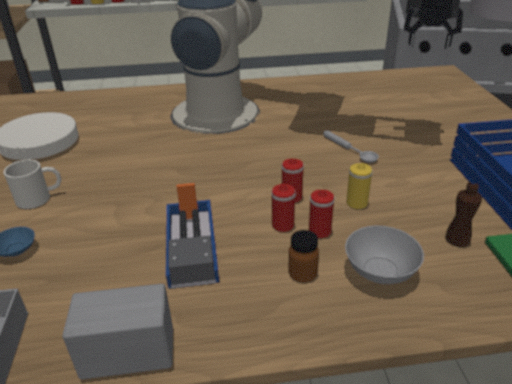

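View pics/top0.png

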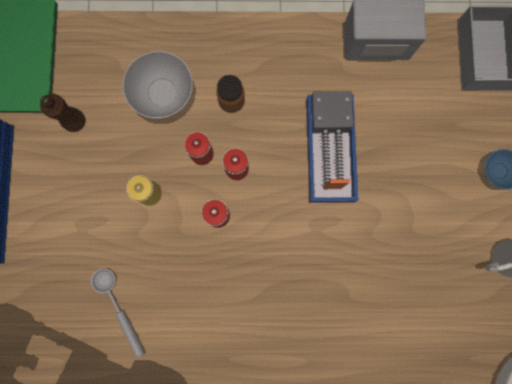

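```bash
cat > h.py <<'E'
import numpy as np
from station import viewer
def onz(n,px,z):
    c=viewer.calibration(n);R=np.array(c["R"]);t=np.array(c["t"])
    d=R.T@np.array([(px[0]-c["cx"])/c["fx"],(px[1]-c["cy"])/c["fy"],1]);o=-R.T@t
    return o+d*(z-o[2])/d[2]
def proj(n,X):
    c=viewer.calibration(n);p=np.array(c["R"])@np.array(X)+np.array(c["t"])
    return np.array([c["fx"]*p[0]/p[2]+c["cx"],c["fy"]*p[1]/p[2]+c["cy"]])
E
python3 - <<'E'
from h import *
np.set_printoptions(precision=4,suppress=True)
for p in([320.7,213.4],[293.9,177.6],[280.7,203.6],[361.5,183.9]):print("s",p,onz("scene",p,.055))
print(onz("scene",[189.8,217.7],0))
for p in([198.2,148.2],[216.4,216.8],[236.4,162.9]):
  X=onz("top",p,.055);print("t",p,X,np.linalg.norm(X[:2]))
print(onz("top",[331.9,200.3],0))
for n in("top","scene"):
  c=viewer.calibration(n);print(n,-np.array(c["R"]).T@np.array(c["t"]),c["fx"])
E
```

```text
s [320.7, 213.4] [0.6446 0.1921 0.055 ]
s [293.9, 177.6] [0.4981 0.1622 0.055 ]
s [280.7, 203.6] [0.5961 0.1135 0.055 ]
s [361.5, 183.9] [0.5496 0.3123 0.055 ]
[ 0.5435 -0.0905  0.    ]
t [198.2, 148.2] [0.638  0.1948 0.055 ] 0.6670278652292295
t [216.4, 216.8] [0.4945 0.1552 0.055 ] 0.5183370072258726
t [236.4, 162.9] [0.6068 0.1149 0.055 ] 0.6175910762548047
[ 0.5345 -0.0918  0.    ]
top [0.4242 0.0781 1.0071] 464.7987153553079
scene [ 1.4406 -0.0364  0.686 ] 482.0693582215461
```

Scene view: the red candidates are at (321,213), (294,178) and (281,204), the yellow bottle at (361,184), and the holder at (190,217). In the top view, the candidates are at (198,148) at 0.667 m, (216,215) at 0.518 m and (236,163) at 0.618 m. The one nearest the base is top (216,215), which is scene (294,178). I'll confirm it in an enlarged crop.

Run:
```python
import cv2,numpy as np
a=cv2.imread("pics/top0.png")
c=cv2.resize(a[120:240,180:260],None,fx=5,fy=5,interpolation=cv2.INTER_CUBIC)
b=cv2.resize(a[85:210,300:365],None,fx=4.8,fy=4.8,interpolation=cv2.INTER_CUBIC)
o=np.zeros((600,720,3),np.uint8);o[:600,:400]=c;o[:b.shape[0],405:405+b.shape[1]]=b
cv2.imwrite("pics/crop0.png",o)
hsv=cv2.cvtColor(a,cv2.COLOR_BGR2HSV)
m=(cv2.inRange(hsv,(100,120,50),(125,255,255)));m[:, :290]=0;m[:,370:]=0;m[:80]=0;m[215:]=0
ys,xs=np.nonzero(m);print(cv2.minAreaRect(np.stack([xs,ys],1).astype(np.float32)),xs.min(),xs.max(),ys.min(),ys.max())
from h import *
box=cv2.boxPoints(cv2.minAreaRect(np.stack([xs,ys],1).astype(np.float32)))
for p in box: print(p,onz("top",p,.036))
```

```text
((331.8944091796875, 147.88491821289062), (105.26155853271484, 45.60091781616211), 88.05851745605469) 308 356 96 200
[307.32394  96.05679] [ 0.75802753 -0.03739758  0.036     ]
[352.8987  94.5119] [ 0.76177464 -0.13662895  0.036     ]
[356.46487 199.71304] [ 0.53181647 -0.13762503  0.036     ]
[310.8901  201.25793] [ 0.52855909 -0.04141625  0.036     ]
```

View pics/crop0.png

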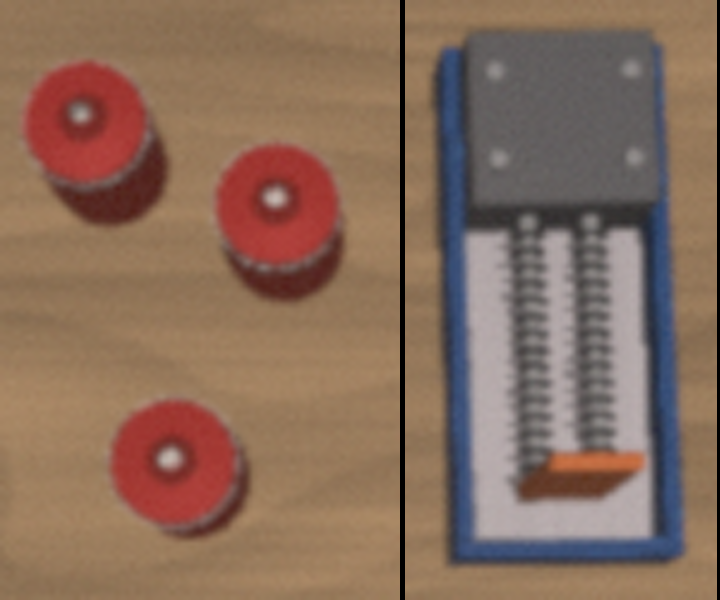

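The bottle at top (216,215), crop (175,463), stands alone on the robot's side and is clearly the nearest. I'll measure it and the holder precisely.

Run:
```python
from h import *
import cv2
np.set_printoptions(precision=4,suppress=True)
print("nozzle",onz("top",[180+170/5,120+458/5],.110),"disc",onz("top",[180+175/5,120+463/5],.092))
f=lambda x,y:[300+(x-405)/4.8,85+y/4.8]
L=onz("top",f(470,541),.036);Rr=onz("top",f(653,538),.036)
print("inner corners",L,Rr,(L+Rr)/2,np.linalg.norm(L-Rr))
L0=onz("top",f(452,562),.036);R0=onz("top",f(683,556),.036);print("outer",L0,R0,(L0+R0)/2,np.linalg.norm(L0-R0))
# pusher top edge z .105 at travel 0: front? 
P=[onz("top",f(*q),.105) for q in((553,456),(644,455),(549,472),(640,472))]
print("pusher top",*P)
# rail directions
a=onz("top",f(466,230),.036);b=onz("top",f(474,535),.036);print("railL dir",np.degrees(np.arctan2((a-b)[1],(a-b)[0])))
a=onz("top",f(672,230),.036);b=onz("top",f(683,540),.036);print("railR outer dir",np.degrees(np.arctan2((a-b)[1],(a-b)[0])))
d=onz("top",f(470,206),.058);e=onz("top",f(658,205),.058);print("housing front",d,e,np.degrees(np.arctan2((d-e)[1],(d-e)[0]))-90)
# fit holder pose to top image & overlay
im=cv2.imread("pics/top0.png")
```

```text
nozzle [0.5005 0.1555 0.11  ] disc [0.5001 0.1551 0.092 ]
inner corners [ 0.5361 -0.0471  0.036 ] [ 0.5374 -0.1276  0.036 ] [ 0.5367 -0.0874  0.036 ] 0.08052838715992156
outer [ 0.5268 -0.0391  0.036 ] [ 0.5294 -0.1406  0.036 ] [ 0.5281 -0.0898  0.036 ] 0.10158016422531935
pusher top [ 0.5632 -0.0729  0.105 ] [ 0.5636 -0.1103  0.105 ] [ 0.5566 -0.0711  0.105 ] [ 0.5566 -0.1085  0.105 ]
railL dir 0.505998704541278
railR outer dir 0.31336051821009625
housing front [ 0.6811 -0.0468  0.058 ] [ 0.6817 -0.1293  0.058 ] 0.41560632978682577
```

```bash
python3 -m pendant '[{"angular":[0,0,-3],"dp":[-30,-22,0],"claw":85},{"angular":[0,0,-7],"dp":[-78,-58,0],"claw":85},{"angular":[0,0,-11],"dp":[-126,-94,0],"claw":85},{"angular":[0,0,-15],"dp":[-175,-131,0],"claw":85},{"angular":[0,0,-18.8],"dp":[-225,-168,0],"claw":85},{"angular":[0,0,-18.8],"dp":[-275,-206,0],"claw":85},{"angular":[0,0,-18.8],"dp":[-325,-243,0],"claw":85},{"angular":[0,0,-18.8],"dp":[-375,-280,0],"claw":85},{"angular":[0,0,-18.8],"dp":[-410,-307,0],"claw":85},{"angular":[0,0,-18.8],"dp":[-423,-317,0],"claw":85}]' 30
python3 -m pendant '[{"angular":[0,0,0],"dp":[0,0,0],"claw":85},{"angular":[0,0,0],"dp":[0,0,0],"claw":85}]'
python3 - <<'E'
from station import viewer,sensors
from h import *
import cv2
np.set_printoptions(precision=4,suppress=True)
s=sensors.state();print(s["time_s"],s["position"],s["orientation"],s["joint_positions"],s["ft_force"])
for n in("wrist","top"):
  im=viewer.capture(n);cv2.imwrite(f"pics/{n}1.png",im[:,:,::-1])
w=viewer.spot_point("wrist","red_mid");print([(d["pixel"],d["conf"],onz("wrist",d["pixel"],.055)) for d in w])
E
```

```text
time_s: 1.65
position: [0.501, 0.1529, 0.2313]
orientation: [[-1.0, 0.003, 0.0], [0.003, 1.0, -0.0], [-0.0, -0.0, -1.0]]
ft_force: [0.1, 0.7, -0.9]
opening: 0.996
time_s: 1.9
position: [0.4991, 0.1559, 0.2313]
orientation: [[-1.0, -0.0, -0.0], [-0.0, 1.0, 0.0], [0.0, 0.0, -1.0]]
ft_force: [0.1, 0.5, 1.0]
opening: 0.993
1.9 [0.4991 0.1559 0.2313] [[-1.     -0.0002 -0.0004]
 [-0.0002  1.      0.0002]
 [ 0.0004  0.0002 -1.    ]] [ 10.7891  20.0966  91.39     0.0166  68.5337 -79.2274] [0.086  0.4514 1.0441]
[([286.9, 287.3], 0.77, array([0.64  , 0.1931, 0.055 ])), ([219.5, 261.3], 0.7, array([0.6065, 0.1182, 0.055 ]))]
```

View pics/wrist1.png

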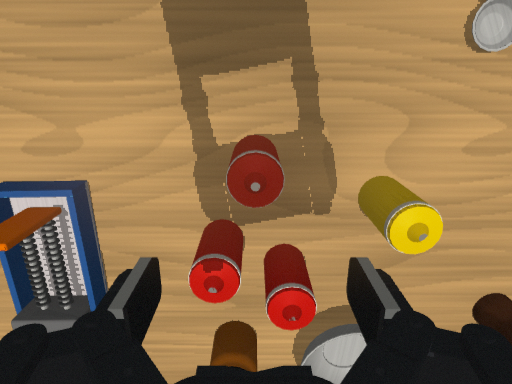

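The wrist picture shows the chosen red bottle alone in the middle, with its nozzle at (256,187). The two look-alikes are at (213,290) and (290,312), the yellow bottle is at (413,230), and the holder is at far left.

Run:
```python
from h import *
np.set_printoptions(precision=4,suppress=True)
print(onz("wrist",[255.5,187],.110),onz("wrist",[255.5,180],.092), onz("wrist",[255,170],.075))
print(proj("wrist",[.5,.155,.110]),proj("wrist",[.5,.155,.0]))
```

```text
[0.5025 0.157  0.11  ] [0.5019 0.1572 0.092 ] [0.4974 0.1568 0.075 ]
[253.0589 184.2033] [253.1274 154.8354]
```

```bash
python3 -m pendant '[{"angular":[0,0,0],"dp":[-2,0,25],"claw":85},{"angular":[0,0,0],"dp":[-2,0,60],"claw":85},{"angular":[0,0,0],"dp":[-2,0,95],"claw":85},{"angular":[0,0,0],"dp":[-2,0,130],"claw":85},{"angular":[0,0,0],"dp":[-2,0,155],"claw":85},{"angular":[0,0,0],"dp":[-2,0,168],"claw":85},{"angular":[0,0,0],"dp":[-2,0,171],"claw":85},{"angular":[0,0,0],"dp":[-2,0,171],"claw":85}]'
python3 -m pendant '[{"angular":[0,0,0],"dp":[0,0,0],"claw":40},{"angular":[0,0,0],"dp":[0,0,0],"claw":40},{"angular":[0,0,0],"dp":[0,0,0],"claw":40},{"angular":[0,0,0],"dp":[0,0,0],"claw":40},{"angular":[0,0,0],"dp":[0,0,0],"claw":40},{"angular":[0,0,0],"dp":[0,0,0],"claw":40},{"angular":[0,0,0],"dp":[0,0,0],"claw":40},{"angular":[0,0,0],"dp":[0,0,0],"claw":40}]' 40
```

```text
time_s: 3.05
position: [0.5021, 0.1551, 0.0609]
orientation: [[-1.0, 0.0, 0.001], [0.0, 1.0, 0.0], [-0.001, 0.0, -1.0]]
ft_force: [0.3, 0.2, 0.9]
opening: 0.995
time_s: 4.05
position: [0.5023, 0.1551, 0.061]
orientation: [[-1.0, 0.001, 0.001], [0.001, 1.0, 0.0], [-0.001, 0.0, -1.0]]
ft_force: [-0.3, 2.2, 8.0]
opening: 0.597
```

```bash
python3 -m pendant '[{"angular":[0,0,0],"dp":[0,0,-15],"claw":40},{"angular":[0,0,0],"dp":[0,0,-40],"claw":40},{"angular":[0,0,0],"dp":[5,-15,-65],"claw":40},{"angular":[0,0,0],"dp":[10,-45,-78],"claw":40},{"angular":[0,0,0],"dp":[16,-85,-80],"claw":40},{"angular":[0,0,0],"dp":[22,-125,-80],"claw":40},{"angular":[0,0,0],"dp":[22,-165,-80],"claw":40},{"angular":[0,0,0],"dp":[22,-205,-80],"claw":40},{"angular":[0,0,0],"dp":[22,-235,-80],"claw":40},{"angular":[0,0,0],"dp":[22,-245,-80],"claw":40}]'
python3 -m pendant '[{"angular":[0,0,0],"dp":[0,0,0],"claw":40},{"angular":[0,0,0],"dp":[0,0,0],"claw":40}]'
python3 - <<'E'
from station import viewer,sensors
from h import *
import cv2
np.set_printoptions(precision=4,suppress=True)
s=sensors.state();print(s["time_s"],s["position"],s["ft_force"])
ims={n:viewer.capture(n)[:,:,::-1] for n in("wrist","top","scene")}
o=np.hstack([ims["wrist"][:, :],cv2.resize(ims["scene"][120:312,110:238],(256,384))])
cv2.imwrite("pics/c2.png",o);cv2.imwrite("pics/top2.png",cv2.resize(ims["top"][80:280,240:440],(600,600),interpolation=cv2.INTER_CUBIC))
E
```

```text
time_s: 5.3
position: [0.4796, -0.0915, 0.1411]
orientation: [[-1.0, 0.002, 0.001], [0.002, 1.0, -0.0], [-0.001, -0.0, -1.0]]
ft_force: [-0.1, 0.3, -2.2]
opening: 0.597
time_s: 5.55
position: [0.4795, -0.0892, 0.1405]
orientation: [[-1.0, 0.0, -0.0], [0.0, 1.0, 0.0], [0.0, 0.0, -1.0]]
ft_force: [0.4, 0.2, -2.8]
opening: 0.597
5.55 [ 0.4795 -0.0892  0.1405] [ 0.3911  0.1592 -2.7563]
```

View pics/c2.png

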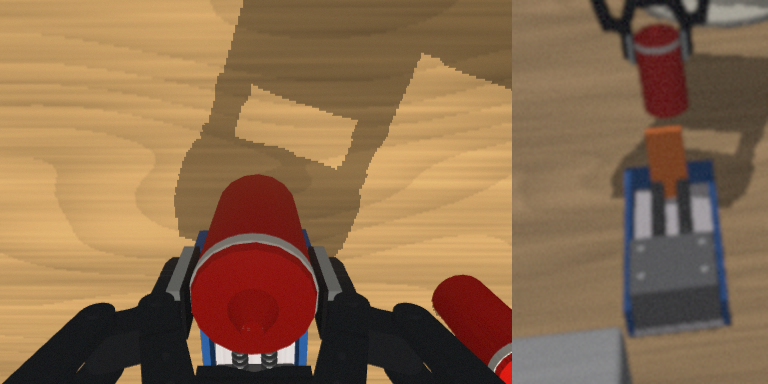

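View pics/top2.png

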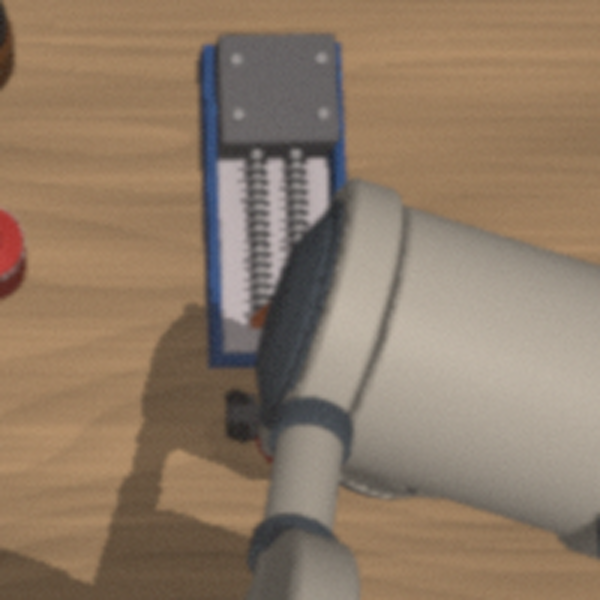

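Both views show the bottle hanging straight, centred between the rails and in front of the lip. Next I'll lower it to just above the lip and press back.

```bash
python3 -m pendant '[{"angular":[0,0,0],"dp":[0,0,-0],"claw":40},{"angular":[0,0,0],"dp":[0,0,15],"claw":40},{"angular":[0,0,0],"dp":[-5,0,30],"claw":40},{"angular":[0,0,0],"dp":[-20,0,35],"claw":40},{"angular":[0,0,0],"dp":[-35,0,35],"claw":40},{"angular":[0,0,0],"dp":[-46,0,35],"claw":40},{"angular":[0,0,0],"dp":[-46,0,35],"claw":40}]'
python3 -m pendant '[{"angular":[0,0,0],"dp":[-8,0,0],"claw":40},{"angular":[0,0,0],"dp":[-16,0,0],"claw":40},{"angular":[0,0,0],"dp":[-24,0,0],"claw":40},{"angular":[0,0,0],"dp":[-32,0,0],"claw":40},{"angular":[0,0,0],"dp":[-40,0,0],"claw":40},{"angular":[0,0,0],"dp":[-44,0,0],"claw":40},{"angular":[0,0,0],"dp":[-44,0,0],"claw":40}]'
python3 - <<'E'
from station import viewer,sensors
from h import *
import cv2
np.set_printoptions(precision=4,suppress=True)
s=sensors.state();print(s["time_s"],s["position"],s["ft_force"])
ims={n:viewer.capture(n)[:,:,::-1] for n in("wrist","scene")}
o=np.hstack([ims["wrist"][:, 60:],cv2.resize(ims["scene"][150:300,140:240],(256,384),interpolation=cv2.INTER_CUBIC)])
cv2.imwrite("pics/c3.png",o)
E
```

```text
time_s: 6.58
position: [0.5268, -0.0902, 0.1055]
orientation: [[-1.0, 0.0, 0.001], [0.0, 1.0, -0.0], [-0.001, -0.0, -1.0]]
ft_force: [-0.3, 1.3, -3.2]
opening: 0.597
time_s: 7.45
position: [0.5699, -0.0902, 0.1052]
orientation: [[-1.0, 0.001, 0.0], [0.001, 1.0, -0.0], [-0.0, -0.0, -1.0]]
ft_force: [-2.7, 1.0, -2.1]
opening: 0.599
7.45 [ 0.5699 -0.0902  0.1052] [-2.7232  0.9795 -2.1193]
```

View pics/c3.png

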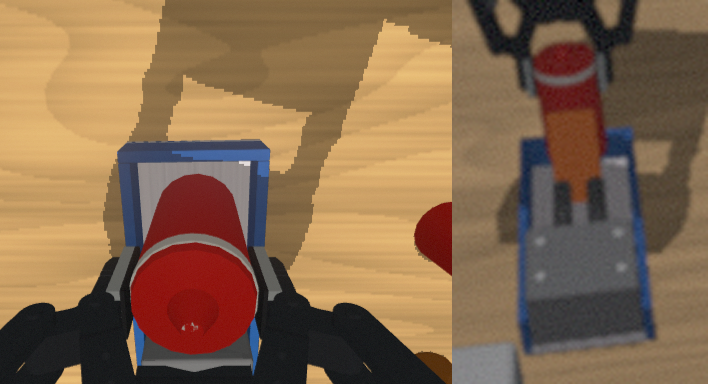

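The spring force of 2.7 N matches about 39 mm of travel. The wrist view shows clear floor between the lip (190,150) and the bottle base (195,175), so I'll lower it.

```bash
python3 -m pendant '[{"angular":[0,0,0],"dp":[0,0,5],"claw":40},{"angular":[0,0,0],"dp":[0,0,11],"claw":40},{"angular":[0,0,0],"dp":[0,0,17],"claw":40},{"angular":[0,0,0],"dp":[0,0,23],"claw":40},{"angular":[0,0,0],"dp":[0,0,28],"claw":40},{"angular":[0,0,0],"dp":[0,0,32],"claw":40},{"angular":[0,0,0],"dp":[0,0,34],"claw":40},{"angular":[0,0,0],"dp":[0,0,34],"claw":40}]'
python3 - <<'E'
from station import viewer,sensors
from h import *
import cv2
np.set_printoptions(precision=4,suppress=True)
ims={n:viewer.capture(n)[:,:,::-1] for n in("wrist","scene")}
o=np.hstack([ims["wrist"][:, 60:],cv2.resize(ims["scene"][150:300,140:240],(256,384),interpolation=cv2.INTER_CUBIC)])
cv2.imwrite("pics/c4.png",o)
E
```

```text
time_s: 8.55
position: [0.5695, -0.0901, 0.0711]
orientation: [[-1.0, 0.001, -0.0], [0.001, 1.0, 0.0], [0.0, 0.0, -1.0]]
ft_force: [-2.0, 0.4, -4.0]
opening: 0.596
```

View pics/c4.png

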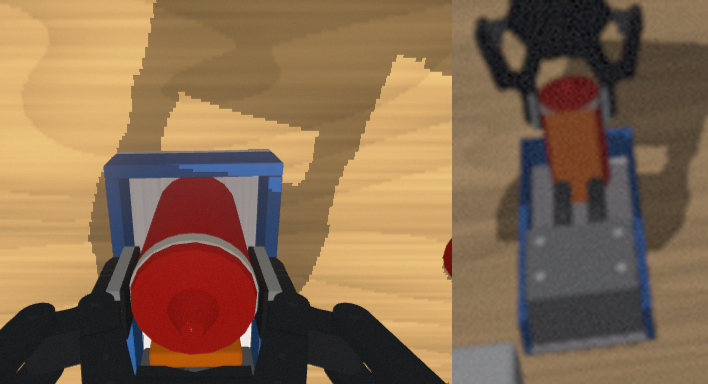

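The bottle is in the gap: its base is at (195,178) just inside the lip, with the orange pusher behind it at (195,355). I'll lower the last 2 mm and ease it toward the lip.

```bash
python3 -m pendant '[{"angular":[0,0,0],"dp":[0,0,1],"claw":40},{"angular":[0,0,0],"dp":[1,0,1.5],"claw":40},{"angular":[0,0,0],"dp":[3,0,1.5],"claw":40},{"angular":[0,0,0],"dp":[4,0,2],"claw":40},{"angular":[0,0,0],"dp":[4,0,2],"claw":40},{"angular":[0,0,0],"dp":[4,0,2],"claw":40}]'
```

```text
time_s: 9.4
position: [0.5656, -0.0901, 0.0693]
orientation: [[-1.0, 0.001, -0.0], [0.001, 1.0, 0.0], [0.0, 0.0, -1.0]]
ft_force: [-2.8, 0.3, -2.5]
opening: 0.597
```

```bash
python3 -m pendant '[{"angular":[0,0,0],"dp":[0,0,0.5],"claw":40},{"angular":[0,0,0],"dp":[0,0,1],"claw":40},{"angular":[0,0,0],"dp":[0,0,1],"claw":40},{"angular":[0,0,0],"dp":[0,0,1],"claw":40}]'
```

```text
time_s: 9.9
position: [0.566, -0.0901, 0.069]
orientation: [[-1.0, 0.001, 0.001], [0.001, 1.0, -0.0], [-0.001, -0.0, -1.0]]
ft_force: [-4.9, 1.7, 10.6]
opening: 0.596
```

The floor is reached, with force z up 13 N. I'll release gently.

```bash
python3 -m pendant '[{"angular":[0,0,0],"dp":[0,0,-0.5],"claw":53},{"angular":[0,0,0],"dp":[0,0,-0.5],"claw":55},{"angular":[0,0,0],"dp":[0,0,-0.5],"claw":58},{"angular":[0,0,0],"dp":[0,0,-0.5],"claw":62},{"angular":[0,0,0],"dp":[0,0,-0.5],"claw":70},{"angular":[0,0,0],"dp":[0,0,-0.5],"claw":76},{"angular":[0,0,0],"dp":[0,0,-0.5],"claw":76},{"angular":[0,0,0],"dp":[0,0,-0.5],"claw":76}]'
python3 - <<'E'
from station import viewer,sensors
from h import *
import cv2
ims={n:viewer.capture(n)[:,:,::-1] for n in("wrist","scene")}
o=np.hstack([ims["wrist"][:, 60:],cv2.resize(ims["scene"][150:300,140:240],(256,384),interpolation=cv2.INTER_CUBIC)])
cv2.imwrite("pics/c5.png",o)
E
```

```text
time_s: 10.9
position: [0.5656, -0.0901, 0.0688]
orientation: [[-1.0, 0.001, -0.0], [0.001, 1.0, -0.0], [0.0, -0.0, -1.0]]
ft_force: [-0.4, 1.2, -0.1]
opening: 0.89
```

View pics/c5.png

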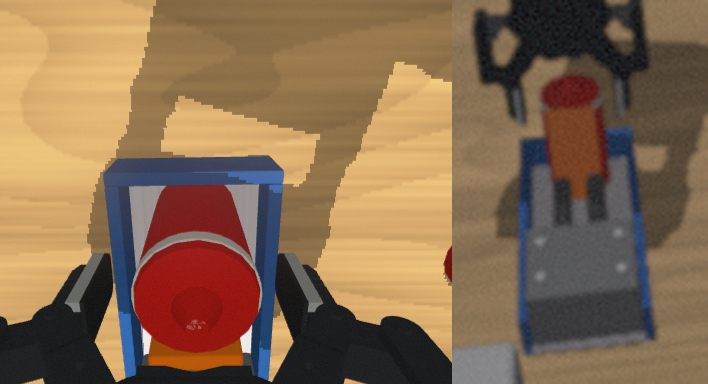

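The fingers are clear on both sides, the bottle stands against the lip at (195,185) and the pusher is against it. Next I'll raise straight up, back off and check.

```bash
python3 -m pendant '[{"angular":[0,0,0],"dp":[0,0,-10],"claw":80},{"angular":[0,0,0],"dp":[0,0,-30],"claw":80},{"angular":[0,0,0],"dp":[0,0,-60],"claw":80},{"angular":[0,0,0],"dp":[0,0,-100],"claw":80},{"angular":[0,0,0],"dp":[20,0,-140],"claw":80},{"angular":[0,0,0],"dp":[60,0,-170],"claw":80},{"angular":[0,0,0],"dp":[100,0,-180],"claw":80},{"angular":[0,0,0],"dp":[140,0,-180],"claw":80},{"angular":[0,0,0],"dp":[150,0,-180],"claw":80},{"angular":[0,0,0],"dp":[150,0,-180],"claw":80}]'
python3 - <<'E'
from station import viewer,sensors
from h import *
import cv2
np.set_printoptions(precision=4,suppress=True)
ims={n:viewer.capture(n)[:,:,::-1] for n in("wrist","scene","top")}
for n in("top","scene","wrist"):
  print(n,"red",[(d["pixel"],round(d["conf"],2),onz(n,d["pixel"],.063)) for d in viewer.spot_point(n,"red_mid")])
  print(n,"yel",[(d["pixel"],round(d["conf"],2),onz(n,d["pixel"],.055)) for d in viewer.spot_point(n,"yellow_mid")])
cv2.imwrite("pics/c6.png",np.hstack([cv2.resize(ims["scene"][150:300,140:240],(400,600),interpolation=cv2.INTER_CUBIC),cv2.resize(ims["top"][80:230,290:390],(400,600),interpolation=cv2.INTER_CUBIC)]))
E
```

```text
time_s: 12.25
position: [0.4158, -0.0902, 0.2494]
orientation: [[-1.0, 0.001, 0.001], [0.001, 1.0, -0.0], [-0.001, -0.0, -1.0]]
ft_force: [0.8, 0.0, -0.3]
opening: 0.937
top red [([197.4, 147.9], 0.94, array([0.6368, 0.1955, 0.063 ])), ([335.1, 183.3], 0.87, array([ 0.5628, -0.0886,  0.063 ])), ([239.1, 164.0], 0.61, array([0.603, 0.109, 0.063]))]
top yel [([144.8, 188.2], 0.84, array([0.5536, 0.3033, 0.055 ]))]
scene red [([318.9, 210.7], 0.96, array([0.6448, 0.1876, 0.063 ])), ([283.9, 203.5], 0.58, array([0.6075, 0.1185, 0.063 ])), ([187.4, 203.8], 0.57, array([ 0.5753, -0.0899,  0.063 ]))]
scene yel [([361.2, 179.9], 0.84, array([0.5332, 0.3167, 0.055 ]))]
wrist red [([251.1, 287.3], 0.94, array([ 0.5632, -0.0934,  0.063 ])), ([478.6, 335.6], 0.79, array([0.6336, 0.1865, 0.063 ])), ([423.5, 311.3], 0.68, array([0.5973, 0.1126, 0.063 ]))]
wrist yel []
```

View pics/c6.png

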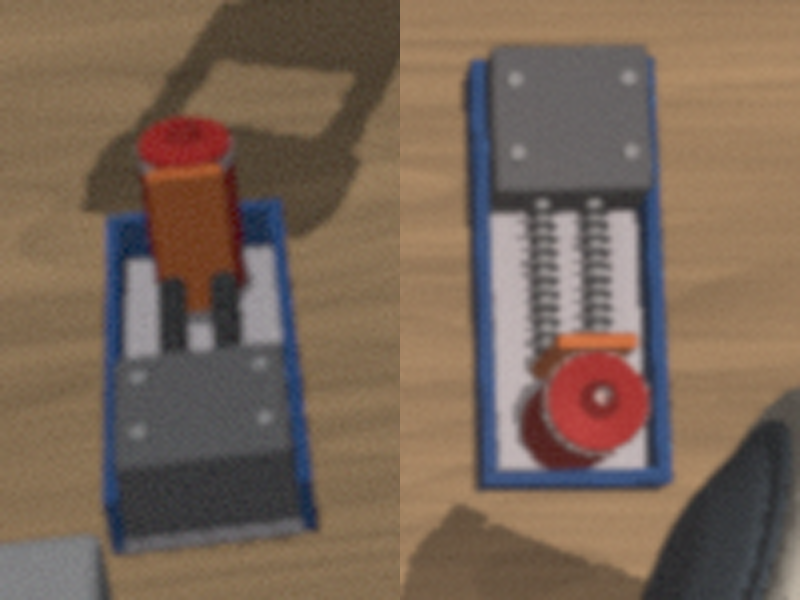

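Both views show the bottle upright between the lip and the pusher. One numeric check on lean and pusher travel.

Run:
```python
from h import *
print("nozzle",onz("top",[290+201/4,80+396/4],.118),"cap disc",onz("top",[290+197/4,80+402/4],.100),"pusher front top",onz("top",[290+197/4,80+348/4],.105))
```

```text
nozzle [ 0.56314952 -0.08906     0.118     ] cap disc [ 0.5629585 -0.0903882  0.1      ] pusher front top [ 0.58916373 -0.09011908  0.105     ]
```

```bash
python3 -c "
from station import r
print(r.finish_job())"
```

```text
the job is handed in; nothing more can be done
None
```

The red bottle nearest the base is loaded in the blue holder, and I handed the job in at about 12.7 s; no verdict is reported. I gripped it high, pressed the pusher back with its side over the lip, lowered it to the floor, let go and backed the arm away.

**Last checks, top view:**

| Measure | Result | Allowed |
|---|---|---|
| Bottle axis behind the lip | about 26.5 mm | 16 to 40 mm |
| Bottle axis off the middle of the lane | about 1 mm | 20 mm |
| Pusher travel | about 32–33 mm | 22 to 44 mm |

- **Upright:** the nozzle and cap lie above each other within about 1.5 mm, so there is no visible lean.
- **Gripper:** it is clear of everything, with tool force near zero.
- **Yellow bottle:** still standing. The network's position for it from the scene camera shifted about 17 mm between pictures, which I put down to detector scatter because the arm never went near it.
- **Disagreement:** the scene camera put the loaded bottle about 12 mm farther back than the top and wrist cameras did. The orange plate partly hides it from that camera, so I trusted the other two.

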